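# Put the rolling-pin barrel on the drying rack

### The job

Pull the green-fronted drying rack out of its little cabinet to its stop, first moving aside whatever stands in its way so that the rack bumps into nothing, and then lower (do not drop) the hollow carved wooden rolling-pin barrel over the rack's upright spindle until it sits fully down on the seat. Leave the rack pulled out, keep the two tubs upright on the counter, and leave the bottle, crock, mug and spice jar undisturbed where they stand.

Things in the scene. Friction and masses are not known exactly. Their poses are not given: they have to be found in the camera images.
- cabinet: light wooden cabinet, open at the front, fixed: 220 deep (its x) x 200 wide (its y) x 150 high; origin at the centre of its underside; its open front faces its own -x, at x = -110; the flat empty roof is at z = 150
- rack: pull-out rack sliding along the cabinet's -x, 160 travel, drags with about 3 N, may start slightly open. Origin on the spindle's axis at counter height, axes as the cabinet's; shut it lies at x = -46 in the cabinet's frame, fully out at x = -206. Steel tray floor 150 wide (y), from its x = -60 to +90, top at z = 20, rims to z = 32. Green front panel: see lip; spindle: see spindle_top
- lip (a point): middle of the top edge of the rack's green front panel: 160 wide (y), 12 thick, from z = 10 to 185; in the rack's frame its outer face is at x = -72, inner face at x = -60. Its top stands 35 above the cabinet's roof, a lip to hook from behind (over the roof) or pinch from above
- seat (a point): centre of the top of the white seat disc (44 diameter) at the spindle's foot, where the barrel's lower end must come to rest
- spindle_top (a point): tip of the steel spindle, z = 104, 80 above the seat; the spindle is 20 in diameter, its last 14 tapering to 8
- barrel: hollow rolling-pin barrel of brown wood with dark carved diamonds, standing on end: 56 outer diameter, 150 tall, straight 26 bore right through, about 0.2 kg; origin at the centre of its lower end, z along its axis. Either end up is the same
- flour_tub: white tub with light wooden lid, 100 diameter (too wide to grip), 75 tall, about 0.45 kg, loose; origin at the centre of its underside
- sugar_tub: blue tub with white lid, 92 diameter (too wide to grip), 75 tall, about 0.45 kg, loose; origin at the centre of its underside
- oil_bottle: green oil bottle, 64 diameter, 210 tall, loose; origin at the centre of its underside
- crock: blue crock with kitchen tools, 88 diameter, 150 tall (tools to 230), loose; origin at the centre of its underside
- mug: white mug, 80 diameter, 90 tall, handle towards its +y, loose; origin at the centre of its underside
- spice_jar: amber jar, 52 diameter, 100 tall, loose; origin at the centre of its underside
There are look-alikes about, which are no part of the job. Of the things like the barrel, leave any that is red; of the rest the larger one is meant.

How it is judged:
On the way:
1. the rack is pulled out to its stop (at least 150 of 160 mm), before the barrel goes on (x of rack in the frame of cabinet below -0.196 m), for 0.2 s.
At the end, for the whole second after the job is handed in: barrel on the spindle, at rest, lower end within 6 mm of the seat in height and 8 mm sideways, upright within 0.08 rad; rack out at least 150 of 160 mm; both tubs upright on the counter; bottle, crock, mug and spice jar within 40 mm of their starts (z of barrel in the frame of seat between -0.006 and 0.006 m and horizontal distance between barrel and seat below 0.008 m and angle between barrel's own z axis and vertical below 0.08 rad and x of rack in the frame of cabinet below -0.196 m and linear speed of barrel below 0.02 m/s and height (world z) of each of flour_tub, sugar_tub below 0.01 m and angle between each of flour_tub, sugar_tub's own z axis and vertical below 0.1 rad and distance of each of oil_bottle, crock, mug, spice_jar from where it was at the start of the episode below 0.04 m); the robot touches nothing.
It fails at once if the rack pushes against a tub or against the barrel standing on the counter (over 2 N) (contact force between rack and flour_tub above 2 N or contact force between rack and sugar_tub above 2 N or (contact force between rack and barrel above 2 N and height (world z) of barrel below 0.012 m and angle between barrel's own z axis and vertical below 0.3 rad)).
It fails at once if a tub is tipped over (0.5 rad) (angle between any of flour_tub, sugar_tub's own z axis and vertical above 0.5 rad).
It fails at once if bottle, crock, mug or spice jar is shifted by more than 40 mm or tipped (0.5 rad) (distance of any of oil_bottle, crock, mug, spice_jar from where it was at the start of the episode above 0.04 m or angle between any of oil_bottle, crock, mug, spice_jar's own z axis and vertical above 0.5 rad).
It fails at once if the barrel is dropped down the spindle (faster than 0.5 m/s while threaded on it) (horizontal distance between barrel and seat below 0.015 m and z of barrel in the frame of seat below 0.075 m and linear speed of barrel above 0.5 m/s).
It also fails if it takes over 61 s, if anything falls off the work surface, if the arm or the gripper's body presses on something with over 40 N, if the wrist force passes 120 N, or if a joint passes its speed limit or range.

### The arm

A 6-joint arm with a two-finger parallel gripper is mounted at the origin on the work surface. World frame = base frame: x ahead of the robot, y to its left, z up, the work surface at z = 0. Lengths are in m, angles in rad, forces in N, time in s.
With the tool pointing down it reaches from about 0.375 to 0.975 m from the base axis. Payload 3.8 kg.
Tool frame: the origin (TCP) lies midway between the tips of the shut fingers; the grasp point (between the pads) lies 19 mm behind it; z points along the fingers, y is the line along which they close (so a half turn about z gives the same grasp; the last joint's range is limited). The gripper opens to 85 mm and grips with 20 to 120 N. Pads are 22 mm wide; open, the fingers measure 114 mm over their backs; the gripper's body (76 mm by 85 mm) begins 54 mm behind the grasp point. The pads swing forward as they close: fully open they stand 13 mm farther back than shut.
Start: joints at [1.195, 0.264, 1.604, -0, 1.274, -0.037], TCP at [0.224, 0.637, 0.231] pointing down, gripper open.
Joint ranges: [-2.63, 2.63], [-0.94, 2.18], [0.31, 2.57], [-1.31, 4.45], [0, 2.66], [-2.55, 2.55]. Speed limits (rad/s): [2.57, 2.57, 3.14, 3.14, 3.14, 3.14].

### API

Orientations are given as a unit quaternion [x, y, z, w].
In Python, from plant import robot gives the robot as it stands. The module is installed in compiled form; this text tells all that it offers.
- The arm moves only by the tool carry_out, never from a script. Its argument "series" is a list that holds one entry, the list of rows, each a list of 7 numbers: the turn, a rotation vector about the tool's x, y, z in rad, then the shift along the tool's x, y, z in mm, then the opening, from -1 (shut) to 1 (fully open). A call has 1 to 12 rows; each row is the pose to reach, as a shift and turn from the pose commanded when the call began, along the tool's axes at that moment; what a row does not reach only later rows make up. A row lasts 1/8 s, in which the tool goes at most 62.5 mm and 10.7 degrees, less where a joint would pass 70% of its speed; a pose out of reach is approached as far as the arm can. A call with a gripper value outside its range is refused whole. The fingers move at their own pace and stop on an object; the grip force is fixed at half the most. Time passes only in rows, so rows that repeat a pose let the fingers close. It gives the time, the measured TCP pose, the force, the opening and the grip force at its end, in the units of the state.
- robot.get_state(): the state, without advancing time (a new reading comes with each control period).
- robot.get_image(name): name is "side" or "top"; returns a dict with "pixels" (384x512x3 uint8, blue, green, red), "fx", "fy", "cx", "cy" (pixels), "D" ([k1, k2, p1, p2, k3] as OpenCV has them; the pictures are not rectified), "extrinsics" (4x4, takes a point from world to camera coordinates). Camera axes: x right, y down, z forward; pixel columns grow to the right and rows downward; lengths in m; the calibration is good to about 2 mm. A picture is of the moment at which its call begins. There is no depth.
- robot.sign_off(): hands the job in; it is judged then, once.
Trained networks look in a picture, given as the dict that the camera call returned (one of the last four; its "shot" number tells which), for a name from the list of things; names that differ only in an ending like _2 or _b are one class to them, and where a whole thing is asked for, a point or a joint stands for the part that bears it (a point fixed in the world has none). Each returns a list of dicts, best first, with "confidence" (0 to 1); they miss things now and then, are a little off and sometimes report something else, mostly with a low value. They report only what shows in the picture. A call takes as long as a camera call. They do not tell look-alikes from the thing itself.
- robot.find_in(picture, target): "extent" ([left, top, right, bottom] in pixels, round what is visible of it).
- robot.masks_of(picture, target): "region" (384x512 bool, what is visible of it) and "extent" ([left, top, right, bottom] in pixels, round what is visible of it).
- robot.spot_point(picture, target): "at" ([row, column] in pixels: a listed point, or the origin of a listed thing).
The state is a dict: "time": time; "joint_positions": joint angles; "qd": joint speeds; "joint_torque": joint torques, N m; "tcp_pos": TCP position; "ee_rot": TCP orientation; "wrist_force": force on the tool from outside, world axes, zero at the start; "ft_torque": the same for the moment, N m; "finger_gap": finger opening in m; "grip_force": force on a finger pad.
Only numpy, scipy, OpenCV 4.12 (cv2) and the standard library are available. Lean on these libraries where they do the work, as an engineer would, in place of code of your own. Each camera call takes 0.05 s, during which the arm holds its last target. There are 200 camera calls.

## Working session

There is one attempt and no reset: what is moved stays moved. The work goes in short steps, Python scripts to look and compute and a tool call to move; the robot and the scene stay as the last step left them, time stands still between calls to the robot, and variables do not carry over. Pictures are saved under pics/ and viewed, at most 10 in all, crops included, and the job is handed in when it is done.

Besides the shell and the picture viewer there is one more tool, called after "Call:" by a JSON object that holds its "op" and its "data". carry_out: Moves the arm, as the interface text tells. Its arguments: {"type":"object","properties":{"series":{"type":"array"}},"required":["series"]}

```bash
mkdir -p pics
cat > h.py <<'E'
import numpy as np, cv2
from plant import robot
def shots():
    a=robot.get_image("side"); b=robot.get_image("top"); return {"side":a,"top":b}
def K(p): return np.array([[p["fx"],0,p["cx"]],[0,p["fy"],p["cy"]],[0,0,1.]])
def ray(p,u,v):
    n=cv2.undistortPoints(np.array([[[u,v]]],float),K(p),np.array(p["D"],float))[0,0]
    E=np.array(p["extrinsics"]); R=E[:3,:3]; t=E[:3,3]
    d=R.T@np.array([n[0],n[1],1]); return -R.T@t,d/np.linalg.norm(d)
def at_z(p,u,v,z):
    o,d=ray(p,u,v); return o+d*(z-o[2])/d[2]
def tri(a,b):
    A=np.zeros((3,3));r=np.zeros(3);
    for (o,d) in (a,b):
        M=np.eye(3)-np.outer(d,d);A+=M;r+=M@o
    x=np.linalg.solve(A,r); return x,[float(np.linalg.norm((np.eye(3)-np.outer(d,d))@(x-o))) for o,d in (a,b)]
def proj(p,X):
    E=np.array(p["extrinsics"]); r=cv2.Rodrigues(E[:3,:3])[0]
    return cv2.projectPoints(np.array(X,float).reshape(-1,1,3),r,E[:3,3],K(p),np.array(p["D"],float))[0][:,0]
E
python3 - <<'E'
from h import *
np.set_printoptions(precision=3,suppress=True)
S=shots()
cv2.imwrite("pics/a.png",np.vstack([S["side"]["pixels"],S["top"]["pixels"]])[:, :])
for n in S:
    cv2.imwrite(f"pics/{n}0.png",cv2.resize(S[n]["pixels"],(800,600),interpolation=cv2.INTER_CUBIC))
    print(n,ray(S[n],256,192))
P={}
for t in "cabinet rack lip seat spindle_top barrel flour_tub sugar_tub oil_bottle crock mug spice_jar".split():
    for n in S:
        for k in robot.spot_point(S[n],t)[:4]:
            print(t,n,"pt",np.round(k["at"],1),round(k["confidence"],2), at_z(S[n],k["at"][1],k["at"][0],{"lip":.185,"seat":.024,"spindle_top":.104}.get(t,0))[:2])
        if t not in("lip","seat","spindle_top"):
            for k in robot.find_in(S[n],t)[:4]: print(t,n,"box",np.round(k["extent"]),round(k["confidence"],2))
E
```

```text
side (array([ 0.391, -0.647,  1.197]), array([ 0.112,  0.52 , -0.847]))
top (array([0.37 , 0.002, 1.383]), array([ 0.107, -0.018, -0.994]))
cabinet side pt [209.3 301.1] 0.69 [ 0.696 -0.016]
cabinet side pt [272.  296.7] 0.19 [ 0.62  -0.244]
cabinet side box [262. 156. 343. 241.] 0.64
cabinet top pt [141.8 254.9] 0.97 [ 0.676 -0.02 ]
cabinet top box [216.  86. 292. 182.] 0.78
cabinet top box [152. 124. 183. 146.] 0.51
rack side pt [207.2 286.6] 0.97 [0.646 0.003]
rack side box [264. 165. 274. 231.] 0.57
rack top pt [156.7 252.9] 0.74 [ 0.629 -0.014]
rack top box [221. 162. 278. 181.] 0.59
lip side pt [183.3 266.4] 0.74 [0.564 0.001]
lip top pt [167.1 250.2] 0.96 [ 0.566 -0.004]
seat side pt [205.7 284.1] 0.92 [ 0.634 -0.002]
seat top pt [156.5 253.1] 0.77 [ 0.625 -0.014]
spindle_top side pt [274.4 299.8] 0.69 [ 0.608 -0.288]
spindle_top side pt [193.7 282.9] 0.62 [0.624 0.001]
barrel side pt [282.7 262.6] 0.87 [ 0.502 -0.258]
barrel side pt [256.4 337.7] 0.83 [ 0.771 -0.218]
barrel side pt [314.7 258.9] 0.79 [ 0.469 -0.357]
barrel side box [256. 258. 277. 289.] 0.78
barrel side box [
[... 1133 characters left out ...]
 0.94 [ 0.622 -0.243]
crock top pt [156.7 251.5] 0.46 [ 0.629 -0.01 ]
crock top box [316. 136. 360. 172.] 0.72
mug side pt [313.7 211.4] 0.91 [ 0.324 -0.326]
mug side pt [161.1 173.6] 0.36 [0.258 0.293]
mug side pt [206.2 282. ] 0.3 [0.631 0.01 ]
mug side box [194. 290. 218. 325.] 0.81
mug side box [259. 164. 273. 229.] 0.26
mug top pt [260.6 353.6] 0.6 [ 0.308 -0.322]
mug top box [335. 249. 378. 274.] 0.93
spice_jar side pt [158.4 172.4] 0.72 [0.254 0.307]
spice_jar side box [164. 141. 178. 164.] 0.78
spice_jar side box [258. 260. 278. 293.] 0.54
spice_jar top pt [275.4 146.1] 0.76 [0.264 0.311]
spice_jar top pt [216.6 250.3] 0.71 [ 0.444 -0.006]
spice_jar top box [130. 269. 156. 291.] 0.57
```

View pics/side0.png

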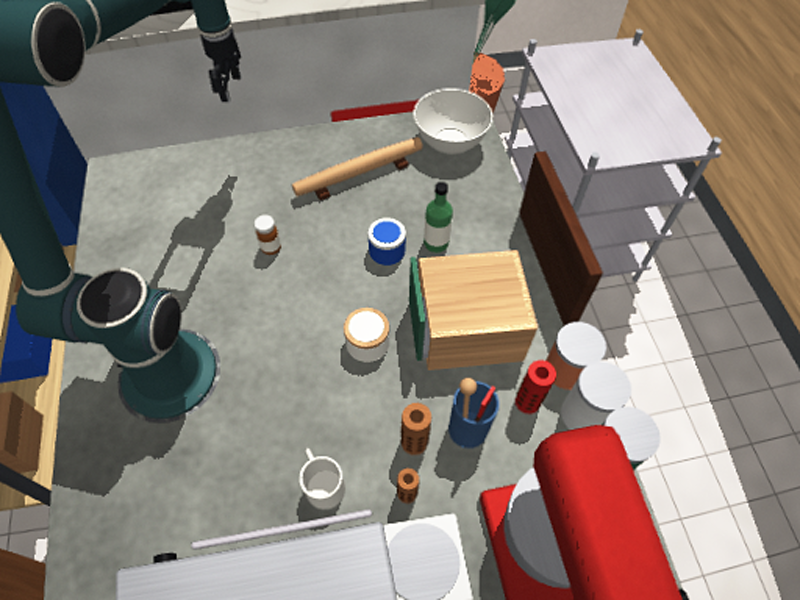

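View pics/top0.png

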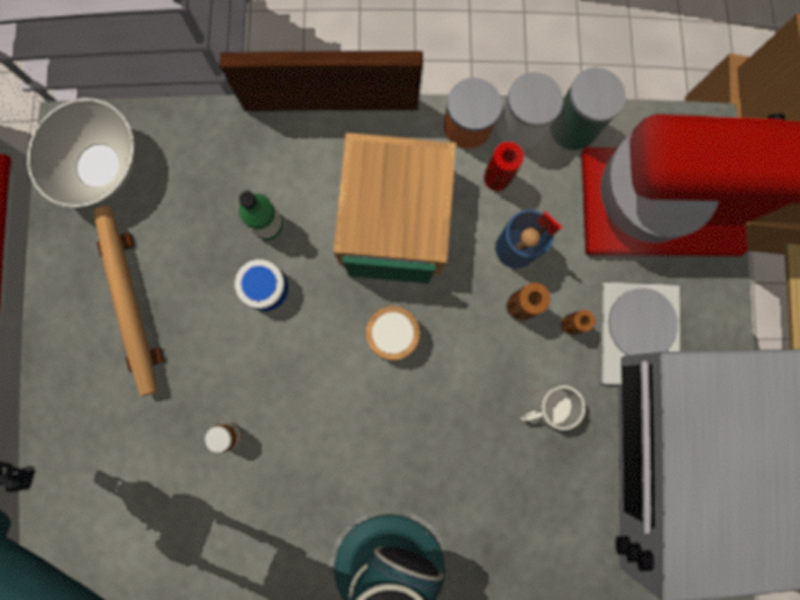

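Side view (800×600): cabinet at (475,305) with green front at (417,305), flour tub directly in front (367,333), sugar tub (387,240). Barrel-like objects: brown large (416,425), brown small (408,485), red (536,387); brown large fits (not red, larger of the rest). Confirm with a crop and measure.

Run:
```python
from h import *
np.set_printoptions(precision=3,suppress=True)
S=shots()
a=S["side"]["pixels"][220:340,225:365]; b=S["top"]["pixels"][80:230,205:395]
cv2.imwrite("pics/crop1.png",np.hstack([cv2.resize(a,(360,440)),cv2.resize(b,(440,440),interpolation=cv2.INTER_CUBIC)]))
# barrel: top-rim ellipse via mask; model fit over both masks using silhouettes of a cylinder
from scipy.optimize import least_squares
def cyl(x,y,r,h,z0=0):
    t=np.linspace(0,2*np.pi,40); c=np.c_[x+r*np.cos(t),y+r*np.sin(t)]
    return np.vstack([np.c_[c,0*t+z0],np.c_[c,0*t+z0+h]])
def box(p,X):
    q=proj(p,X); return np.r_[q.min(0),q.max(0)]
def fit(t,x0,y0,r,h):
    obs={}
    for n in S:
        best=None
        for m in robot.masks_of(S[n],t):
            ys,xs=np.where(m["region"])
            if len(xs)<20: continue
            o=np.array([xs.min(),ys.min(),xs.max()+1,ys.max()+1])
            e=np.abs(o-box(S[n],cyl(x0,y0,r,h))).max()
            if best is None or e<best[0]: best=(e,o)
        print(t,n,best)
        if best and best[0]<12: obs[n]=best[1]
    if not obs: return
    f=lambda q:np.concatenate([box(S[n],cyl(q[0],q[1],r,q[2]))-obs[n] for n in obs])
    s=least_squares(f,[x0,y0,h],loss="soft_l1"); print("  ->",s.x,np.round(f(s.x),1))
fit("barrel",.502,-.27,.028,.15); fit("flour_tub",.447,-.003,.05,.075); fit("sugar_tub",.54,.245,.046,.075)
# cabinet roof + panel colour
im=S["top"]["pixels"]; hsv=cv2.cvtColor(im,cv2.COLOR_BGR2HSV)
for nm,lo,hi in(("roof",(8,60,150),(25,255,255)),("panel",(65,90,20),(95,255,255))):
    m=cv2.inRange(hsv,lo,hi); m[:, :205]=0; m[:,300:]=0; m[:80]=0; m[190:]=0
    n,l,st,_=cv2.connectedComponentsWithStats(m); k=1+st[1:,4].argmax(); 
    c=max(cv2.findContours((l==k).astype('uint8'),0,1)[0],key=cv2.contourArea)
    q=cv2.boxPoints(cv2.minAreaRect(c)); ap=cv2.approxPolyDP(c,4,True)[:,0]
    z=.15 if nm=="roof" else .185
    print(nm,st[k]); print(np.c_[ap,[at_z(S["top"],u+.0,v+.0,z)[:2] for u,v in ap]])
for n in S:
    k=robot.spot_point(S[n],"lip")[0]["at"]; S[n]["l"]=ray(S[n],k[1],k[0])
print("lip",tri(S["side"]["l"],S["top"]["l"]))
st=robot.get_state(); print(st["tcp_pos"],st["ee_rot"],st["finger_gap"])
from scipy.spatial.transform import Rotation as R
print(R.from_quat(st["ee_rot"]).as_matrix())
```

```text
barrel side (np.float64(3.6632054843603328), array([257, 258, 276, 291]))
barrel top (np.float64(4.2446628128320185), array([324, 181, 352, 205]))
  -> [ 0.508 -0.26   0.143] [-0.9  0.2 -0.4  0.3 -0.3 -0.7  0.1 -0.5]
flour_tub side (np.float64(2.5463338627014593), array([220, 197, 249, 232]))
flour_tub top (np.float64(1.8447018639022872), array([234, 196, 267, 230]))
  -> [ 0.453 -0.007  0.064] [-0.5  0.3 -0.3 -0.8 -0.4 -0.8  1.   0. ]
sugar_tub side (np.float64(2.5371961423505525), array([236, 140, 260, 170]))
sugar_tub top (np.float64(1.270750953161297), array([150, 166, 185, 200]))
  -> [0.544 0.241 0.068] [-1.3 -0.1 -1.1 -0.4  0.7 -0.4 -0.1 -1.2]
roof [ 213   85   79   83 5505]
[[222.     85.      0.808   0.075]
 [213.    160.      0.592   0.098]
 [284.    167.      0.572  -0.098]
 [291.     92.      0.788  -0.12 ]]
panel [220 164  58  17 616]
[[220.    164.      0.574   0.076]
 [227.    176.      0.542   0.057]
 [273.    180.      0.531  -0.065]
 [277.    172.      0.553  -0.076]]
lip (array([ 0.565, -0.   ,  0.181]), [0.0020331283194836196, 0.0020331283194837675])
[0.224 0.637 0.231] [ 0.169  0.986 -0.     0.   ] 0.08543558744547346
[[-0.943  0.332  0.   ]
 [ 0.332  0.943 -0.   ]
 [-0.    -0.    -1.   ]]
```

View pics/crop1.png

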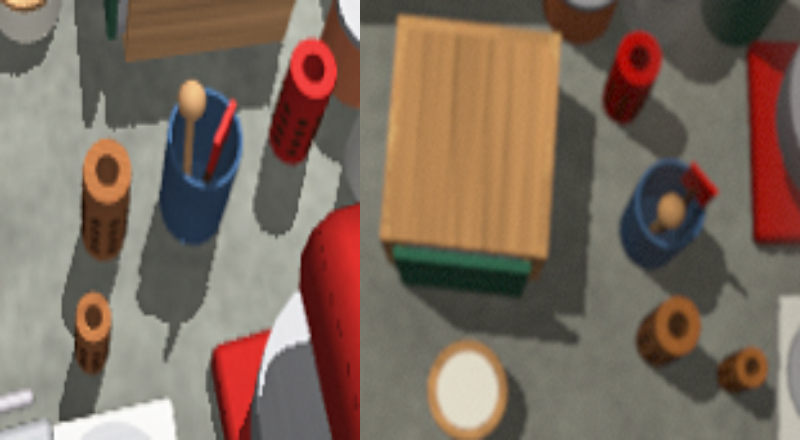

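The crop confirms it: the larger brown one, side px (267,283), top px (338,197), is the barrel at about (0.507, -0.262). The flour tub stands in the rack's path. I'll push it to -y with the half-open fingers, starting with a move behind it.

Call:
{"op": "carry_out", "data": {"series": [[[0, 0, 0.15, -40, -43, 3, 0.4], [0, 0, 0.3, -80, -85, 6, 0.4], [0, 0, 0.46, -120, -128, 9, 0.4], [0, 0, 0.62, -160, -171, 12, 0.4], [0, 0, 0.78, -200, -214, 15, 0.4], [0, 0, 0.94, -240, -257, 18, 0.4], [0, 0, 1.1, -280, -300, 21, 0.4], [0, 0, 1.26, -320, -342, 24, 0.4], [0, 0, 1.42, -370, -395, 28, 0.4], [0, 0, 1.44, -419, -447, 31, 0.4], [0, 0, 1.44, -419, -447, 31, 0.4], [0, 0, 1.44, -419, -447, 31, 0.4]]]}}

```text
time: 4.2
tcp_pos: [0.4714, 0.0744, 0.2003]
ee_rot: [0.778, 0.629, 0.0, -0.0]
wrist_force: [-0.2, -0.0, -0.8]
finger_gap: 0.0602
grip_force: 0.0
```

Call:
{"op": "carry_out", "data": {"series": [[[0, 0, 0, 0, 0, 55, 0.4], [0, 0, 0, 0, 0, 110, 0.4], [0, 0, 0, 0, 0, 160, 0.4], [0, 0, 0, 0, 0, 180, 0.4], [0, 0, 0, 0, 0, 180, 0.4], [0, 0, 0, -20, 0, 180, 0.4], [0, 0, 0, -40, 0, 180, 0.4], [0, 0, 0, -60, 0, 180, 0.4], [0, 0, 0, -80, 0, 180, 0.4], [0, 0, 0, -100, 0, 180, 0.4], [0, 0, 0, -120, 0, 180, 0.4], [0, 0, 0, -140, 0, 180, 0.4]]]}}

```text
time: 5.7
tcp_pos: [0.4439, -0.0609, 0.0224]
ee_rot: [0.777, 0.63, 0.002, 0.001]
wrist_force: [1.5, 2.7, -0.7]
finger_gap: 0.0599
grip_force: 0.0
```

Call:
{"op": "carry_out", "data": {"series": [[[0, 0, 0, -20, 0, 0, 0.4], [0, 0, 0, -38, 0, 0, 0.4], [0, 0, 0, -48, 0, 0, 0.4], [0, 0, 0, -48, 0, 0, 0.4], [0, 0, 0, -20, 0, 0, 0.4], [0, 0, 0, 0, 0, 0, 0.4], [0, 0, 0, 0, 0, -40, 0.4], [0, 0, 0, 0, 0, -90, 0.4], [0, 0, 0, 0, 0, -150, 0.4], [0, 0, 0, 0, 0, -210, 0.4], [0, 0, 0, 0, 0, -240, 0.4], [0, 0, 0, 0, 0, -240, 0.4]]]}}

```text
time: 7.2
tcp_pos: [0.444, -0.0613, 0.2639]
ee_rot: [0.776, 0.63, 0.002, 0.003]
wrist_force: [-0.5, -0.2, -0.6]
finger_gap: 0.0598
grip_force: 0.0
```

Run:
```python
from h import *
S=shots()
for n in S:
  for t in("flour_tub","sugar_tub","lip"):
    for k in robot.spot_point(S[n],t)[:2]: print(t,n,np.round(k["at"]),round(k["confidence"],2),at_z(S[n],k["at"][1],k["at"][0],.185 if t=="lip" else 0)[:2].round(3))
st=robot.get_state();print(st["tcp_pos"],st["ee_rot"])
cv2.imwrite("pics/b.png",np.hstack([S["side"]["pixels"][100:340,180:380],S["top"]["pixels"][60:300,130:400]]))
```

```text
flour_tub side [259. 233.] 0.66 [ 0.42  -0.157]
sugar_tub side [160. 249.] 0.62 [0.55 0.24]
lip side [182. 266.] 0.66 [0.565 0.004]
flour_tub top [223. 299.] 0.55 [ 0.423 -0.155]
flour_tub top [261. 353.] 0.39 [ 0.308 -0.319]
sugar_tub top [185. 171.] 0.94 [0.54  0.239]
lip top [169. 252.] 0.93 [ 0.561 -0.01 ]
[ 0.4412845  -0.06102794  0.25879486] [ 0.77668257  0.62989071 -0.00089183 -0.00103841]
```

View pics/b.png

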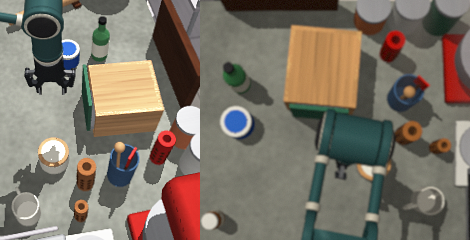

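Flour tub now at (0.421, -0.157), about 170 mm off the rack's axis, clear of the 80+50 mm needed. Next, pinch the lip.

Call:
{"op": "carry_out", "data": {"series": [[[0, 0, -0.107, 45, 55, 0, 0], [0, 0, -0.107, 85, 107, 0, 0], [0, 0, -0.107, 85, 107, 0, 0], [0, 0, -0.107, 85, 107, 40, 0], [0, 0, -0.107, 85, 107, 80, 0], [0, 0, -0.107, 85, 107, 100, 0], [0, 0, -0.107, 85, 107, 100, 0], [0, 0, -0.107, 85, 107, 100, -0.7], [0, 0, -0.107, 85, 107, 100, -1], [0, 0, -0.107, 85, 107, 100, -1], [0, 0, -0.107, 85, 107, 100, -1], [0, 0, -0.107, 85, 107, 100, -1]]]}}

```text
time: 9.1
tcp_pos: [0.5657, -0.0003, 0.1627]
ee_rot: [0.742, 0.671, 0.001, 0.001]
wrist_force: [-1.5, 0.4, 5.2]
finger_gap: 0.0108
grip_force: 61.8
```

Call:
{"op": "carry_out", "data": {"series": [[[0, 0, 0, 0, -8, 0, -1], [0, 0, 0, 0, -22, 0, -1], [0, 0, 0, 0, -37, 0, -1], [0, 0, 0, 0, -52, 0, -1], [0, 0, 0, 0, -67, 0, -1], [0, 0, 0, 0, -82, 0, -1], [0, 0, 0, 0, -97, 0, -1], [0, 0, 0, 0, -112, 0, -1], [0, 0, 0, 0, -124, 0, -1], [0, 0, 0, 0, -134, 0, -1], [0, 0, 0, 0, -142, 0, -1], [0, 0, 0, 0, -146, 0, -1]]]}}

```text
time: 10.6
tcp_pos: [0.4206, 0.013, 0.1626]
ee_rot: [0.742, 0.671, 0.001, 0.003]
wrist_force: [2.0, -6.7, 8.3]
finger_gap: 0.0104
grip_force: 62.2
```

Call:
{"op": "carry_out", "data": {"series": [[[0, 0, 0, 0, -3, 0, -1], [0, 0, 0, 0, -6, 0, -1], [0, 0, 0, 0, -8, 0, -1], [0, 0, 0, 0, -8, 0, -1]]]}}

```text
time: 11.1
tcp_pos: [0.4204, 0.013, 0.1627]
ee_rot: [0.742, 0.671, 0.007, 0.009]
wrist_force: [28.9, -10.1, -15.4]
finger_gap: 0.0108
grip_force: 60.8
```

At the stop: the force rose to 29 N with no further motion. Relax, release and rise.

Call:
{"op": "carry_out", "data": {"series": [[[0, 0, 0, 0, 7, 0, -1], [0, 0, 0, 0, 7, 0, 0], [0, 0, 0, 0, 7, 0, 0], [0, 0, 0, 0, 7, 0, 0], [0, 0, 0, 0, 7, -40, 0], [0, 0, 0, 0, 7, -80, 0], [0, 0, 0, 0, 7, -120, 0.9], [0, 0, 0, -60, 7, -120, 0.9], [0, 0, 0, -120, 7, -120, 0.9], [0, 0, 0, -180, 7, -120, 0.9], [0, 0, 0, -240, 7, -120, 0.9], [0, 0, 0, -240, 7, -120, 0.9]]]}}

```text
time: 12.6
tcp_pos: [0.3927, -0.2272, 0.2798]
ee_rot: [0.744, 0.668, -0.0, -0.0]
wrist_force: [0.8, 1.0, -0.4]
finger_gap: 0.0814
grip_force: 0.0
```

Run:
```python
from h import *
np.set_printoptions(precision=4,suppress=True)
from scipy.optimize import least_squares
acc={}
for i in range(3):
  S=shots()
  for t in("seat","spindle_top","lip"):
    for n in S:
      for k in robot.spot_point(S[n],t)[:1]:
        if k["confidence"]>.4: acc.setdefault((t,n),[]).append(k["at"])
for t in("seat","spindle_top","lip"):
  r=[]
  for n in S:
    if (t,n) in acc:
      k=np.median(acc[t,n],0); print(t,n,k.round(1),at_z(S[n],k[1],k[0],{"lip":.185,"seat":.024,"spindle_top":.104}[t])); r.append(ray(S[n],k[1],k[0]))
  if len(r)==2: print(t,*tri(*r))
st=robot.get_state();print(st["tcp_pos"],st["ee_rot"],st["finger_gap"])
def z(p,x,y,w,h,s=5): return cv2.resize(p["pixels"][y:y+h,x:x+w],None,fx=s,fy=s,interpolation=cv2.INTER_CUBIC)
cv2.imwrite("pics/c.png",np.hstack([z(S["side"],220,160,70,110),z(S["top"],215,150,80,110)]))
```

```text
seat side [210.5 242. ] [0.4822 0.0074 0.024 ]
seat top [204.5 243.6] [0.4787 0.0145 0.024 ]
seat [0.4814 0.0147 0.0109] [0.001709593531223417, 0.0017095935312234657]
spindle_top side [198.1 243.7] [0.4901 0.0089 0.104 ]
spindle_top top [199.8 245.6] [0.4856 0.0081 0.104 ]
spindle_top [0.4878 0.0081 0.1051] [0.002254771623611774, 0.0022547716236117434]
lip side [186.6 223.8] [0.4283 0.0147 0.185 ]
lip top [222.  246.5] [0.4194 0.0054 0.185 ]
lip [0.4233 0.0054 0.199 ] [0.0044585517800168764, 0.0044585517800169285]
[ 0.3938 -0.2241  0.2803] [ 0.7419  0.6705 -0.     -0.    ] 0.08117812596764486
```

View pics/c.png

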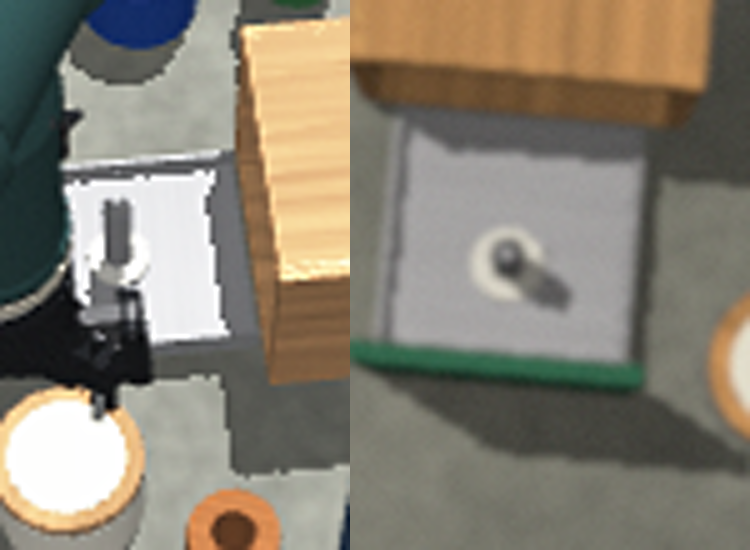

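Crop: rack out, spindle standing clear over its white seat disc at top px (246,202). Move over the barrel with the fingers turned along the rack's y.

Call:
{"op": "carry_out", "data": {"series": [[[0, 0, 0.17, -3, 13, 0, 1], [0, 0, 0.34, -6, 26, 0, 1], [0, 0, 0.51, -9, 39, 0, 1], [0, 0, 0.68, -12, 52, 0, 1], [0, 0, 0.85, -15, 65, 0, 1], [0, 0, 1.02, -18, 78, 0, 1], [0, 0, 1.19, -21, 91, 0, 1], [0, 0, 1.36, -24, 104, 0, 1], [0, 0, 1.53, -26, 116, 0, 1], [0, 0, 1.57, -26, 116, 0, 1], [0, 0, 1.57, -26, 116, 0, 1]]]}}

```text
time: 15.18
tcp_pos: [0.5067, -0.2617, 0.28]
ee_rot: [0.999, -0.05, -0.0, -0.0]
wrist_force: [-0.1, 0.5, 1.0]
finger_gap: 0.0853
grip_force: 0.0
```

Run:
```python
from h import *
np.set_printoptions(precision=4,suppress=True)
S=shots()
for n,u,v,z in(("top",246.3,202.4,.024),("side",243.3,211.4,.024),("top",246.3,199.6,.104),("side",243.2,200.2,.104)): print(n,z,at_z(S[n],u,v,z))
print(tri(ray(S["top"],246.3,202.4),ray(S["side"],243.3,211.4)))
# barrel rim: orange-brown top face in the side view
p=S["side"]; hsv=cv2.cvtColor(p["pixels"],cv2.COLOR_BGR2HSV)
for m in robot.masks_of(p,"barrel")[:3]: print(m["extent"],m["confidence"])
def cyl(x,y,r,h):
    t=np.linspace(0,6.283,60); return np.vstack([np.c_[x+r*np.cos(t),y+r*np.sin(t),0*t+zz] for zz in(0,h)])
o=p["pixels"].copy(); o=cv2.resize(o[245:300,240:300],None,fx=10,fy=10,interpolation=cv2.INTER_CUBIC)
for r in(.028,.013):
    t=np.linspace(0,6.283,60); q=proj(p,np.c_[.507+r*np.cos(t),-.262+r*np.sin(t),0*t+.15])
    cv2.polylines(o,[np.int32(((q-[240,245]+.5)*10))],True,(255,0,0),1)
cv2.imwrite("pics/d.png",o)
st=robot.get_state();print(st["tcp_pos"],st["ee_rot"],st["finger_gap"],st["joint_positions"])
```

```text
top 0.024 [0.485  0.0064 0.024 ]
side 0.024 [0.486 0.003 0.024]
top 0.104 [0.4862 0.0062 0.104 ]
side 0.104 [0.487  0.0011 0.104 ]
(array([0.486 , 0.0064, 0.0177]), [0.000491192042755559, 0.0004911920427556411])
[254.3, 260.7, 279.8, 291.0] 0.75
[328.8, 230.7, 357.7, 262.8] 0.61
[253.7, 299.9, 268.8, 319.6] 0.56
[ 0.5065 -0.2616  0.2802] [ 0.9988 -0.0498 -0.     -0.    ] 0.08554699490931197 [-0.5205  0.0388  1.7712 -0.      1.3317  1.15  ]
```

View pics/d.png

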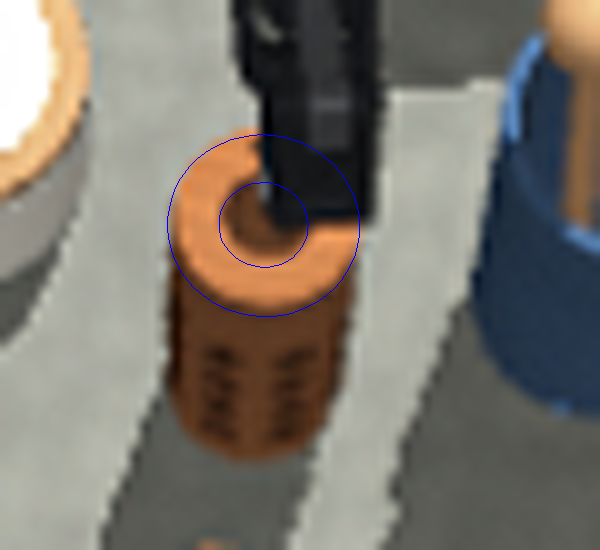

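Barrel's rim lies under the gripper, about 4 mm to +y of the TCP (rim centre ≈ (264,216) in the crop vs. the predicted (264,225)). Descend and grip.

Call:
{"op": "carry_out", "data": {"series": [[[0, 0, 0, 0, -4, 40, 1], [0, 0, 0, 0, -4, 80, 1], [0, 0, 0, 0, -4, 120, 1], [0, 0, 0, 0, -4, 155, 1], [0, 0, 0, 0, -4, 170, 1], [0, 0, 0, 0, -4, 170, 1], [0, 0, 0, 0, -4, 170, 0.4], [0, 0, 0, 0, -4, 170, 0], [0, 0, 0, 0, -4, 170, -0.5], [0, 0, 0, 0, -4, 170, -0.5], [0, 0, 0, 0, -4, 170, -0.5], [0, 0, 0, 0, -4, 170, -0.5]]]}}

```text
time: 16.82
tcp_pos: [0.5088, -0.2584, 0.1127]
ee_rot: [0.999, -0.05, 0.002, 0.001]
wrist_force: [0.7, -0.0, 6.0]
finger_gap: 0.0539
grip_force: 64.0
```

Call:
{"op": "carry_out", "data": {"series": [[[0, 0, 0, 0, 0, -20, -0.5], [0, 0, 0, 0, 0, -60, -0.5], [0, 0, 0, 0, 0, -110, -0.5], [0, 0, 0, 0, 0, -150, -0.5], [0, 0, 0, -8, -40, -150, -0.5], [0, 0, 0, -16, -90, -150, -0.5], [0, 0, 0, -25, -140, -150, -0.5], [0, 0, 0, -35, -190, -150, -0.5], [0, 0, 0, -42, -235, -150, -0.5], [0, 0, 0, -47, -261, -150, -0.5], [0, 0, 0, -47, -261, -150, -0.5], [0, 0, 0, -47, -261, -150, -0.5]]]}}

```text
time: 18.32
tcp_pos: [0.4863, 0.0062, 0.2607]
ee_rot: [0.999, -0.05, 0.0, 0.0]
wrist_force: [-0.1, -0.3, -3.1]
finger_gap: 0.0539
grip_force: 64.3
```

Run:
```python
from h import *
np.set_printoptions(precision=4,suppress=True)
S=shots(); st=robot.get_state();print(st["tcp_pos"],st["ee_rot"],st["finger_gap"],st["wrist_force"])
x,y,z=st["tcp_pos"]; t=np.linspace(0,6.283,60); out=[]
for n,(a,b) in {"side":(205,130),"top":(215,150)}.items():
    p=S[n]; o=cv2.resize(p["pixels"][b:b+100,a:a+75],None,fx=5,fy=5,interpolation=cv2.INTER_CUBIC)
    for zz in(z-.11,z+.04):
        q=proj(p,np.c_[x+.028*np.cos(t),y+.028*np.sin(t),0*t+zz]); cv2.polylines(o,[np.int32((q-[a,b]+.5)*5)],True,(255,0,0),1)
    q=proj(p,[[.486,.0065,.024],[.486,.0065,.104]]); cv2.polylines(o,[np.int32((q-[a,b]+.5)*5)],False,(0,0,255),1); out.append(o)
cv2.imwrite("pics/e.png",np.hstack(out))
```

```text
[0.4864 0.0057 0.2605] [ 0.9987 -0.0506  0.0001  0.0003] 0.05392737660134568 [ 0.1008 -0.4077 -1.9504]
```

View pics/e.png

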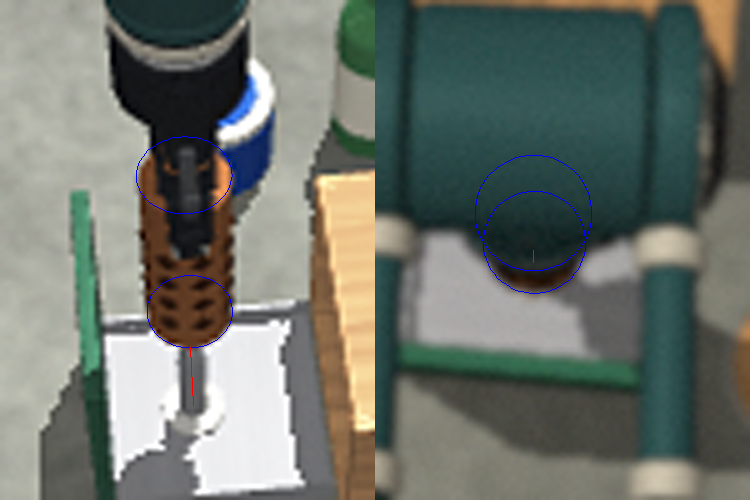

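Barrel is aligned with the spindle in the side view (barrel axis near column 190, spindle near 193, under 1 mm). Lower partway.

Call:
{"op": "carry_out", "data": {"series": [[[0, 0, 0, 0, 0, 12, -0.5], [0, 0, 0, 0, 0, 26, -0.5], [0, 0, 0, 0, 0, 40, -0.5], [0, 0, 0, 0, 0, 48, -0.5], [0, 0, 0, 0, 0, 56, -0.5], [0, 0, 0, 0, 0, 64, -0.5], [0, 0, 0, 0, 0, 72, -0.5], [0, 0, 0, 0, 0, 72, -0.5]]]}}

```text
time: 19.42
tcp_pos: [0.4858, 0.0068, 0.1875]
ee_rot: [0.999, -0.05, -0.001, 0.0]
wrist_force: [0.5, 0.1, -2.9]
finger_gap: 0.054
grip_force: 64.3
```

Call:
{"op": "carry_out", "data": {"series": [[[0, 0, 0, 0, 0, 10, -0.5], [0, 0, 0, 0, 0, 20, -0.5], [0, 0, 0, 0, 0, 30, -0.5], [0, 0, 0, 0, 0, 40, -0.5], [0, 0, 0, 0, 0, 48, -0.5], [0, 0, 0, 0, 0, 51, -0.5], [0, 0, 0, 0, 0, 53, -0.5], [0, 0, 0, 0, 0, 53, -0.5]]]}}

```text
time: 20.42
tcp_pos: [0.4873, 0.0067, 0.1367]
ee_rot: [0.999, -0.05, 0.001, 0.0]
wrist_force: [-1.9, -0.0, 4.3]
finger_gap: 0.0541
grip_force: 64.9
```

Call:
{"op": "carry_out", "data": {"series": [[[0, 0, 0, 0, 0, 1, -0.5], [0, 0, 0, 0, 0, 2, -0.5], [0, 0, 0, 0, 0, 2, -0.5]]]}}

```text
time: 20.8
tcp_pos: [0.489, 0.0066, 0.1366]
ee_rot: [0.999, -0.05, 0.003, 0.0]
wrist_force: [-2.4, 0.3, 11.9]
finger_gap: 0.0543
grip_force: 65.8
```

Seated: the height stays put while the force rises. Release and retreat.

Call:
{"op": "carry_out", "data": {"series": [[[0, 0, 0, 0, 0, -1, -0.5], [0, 0, 0, 0, 0, -1, 0.8], [0, 0, 0, 0, 0, -1, 0.8], [0, 0, 0, 0, 0, -1, 0.8], [0, 0, 0, 0, 0, -1, 0.8], [0, 0, 0, 0, 0, -25, 0.8], [0, 0, 0, 0, 0, -60, 0.8], [0, 0, 0, 0, 0, -110, 0.8], [0, 0, 0, 0, 0, -160, 0.8], [0, 0, 0, 0, -50, -170, 0.8], [0, 0, 0, 0, -100, -170, 0.8], [0, 0, 0, 0, -150, -170, 0.8]]]}}

```text
time: 22.3
tcp_pos: [0.5016, 0.1573, 0.3037]
ee_rot: [0.999, -0.05, 0.001, -0.0]
wrist_force: [1.2, -1.1, 0.1]
finger_gap: 0.0767
grip_force: 0.0
```

Run:
```python
from h import *
S=shots(); t=np.linspace(0,6.283,60); out=[]
for n,(a,b) in {"side":(195,130),"top":(215,150)}.items():
    p=S[n]; o=cv2.resize(p["pixels"][b:b+100,a:a+80],None,fx=5,fy=5,interpolation=cv2.INTER_CUBIC)
    for zz in(.024,.174):
        q=proj(p,np.c_[.486+.028*np.cos(t),.0065+.028*np.sin(t),0*t+zz]); cv2.polylines(o,[np.int32((q-[a,b]+.5)*5)],True,(255,0,0),1)
    out.append(o)
cv2.imwrite("pics/f.png",np.hstack(out))
for n in S:
  for t in("flour_tub","sugar_tub","oil_bottle","crock","mug","spice_jar"):
    for k in robot.spot_point(S[n],t)[:1]: print(t,n,at_z(S[n],k["at"][1],k["at"][0],0)[:2].round(3))
st=robot.get_state(); print(st["time"],st["tcp_pos"],st["wrist_force"])
```

```text
sugar_tub side [0.546 0.249]
oil_bottle side [0.686 0.248]
crock side [ 0.626 -0.246]
mug side [ 0.31  -0.334]
spice_jar side [0.254 0.299]
flour_tub top [ 0.418 -0.156]
sugar_tub top [0.544 0.247]
oil_bottle top [0.666 0.241]
crock top [ 0.625 -0.252]
mug top [ 0.305 -0.325]
spice_jar top [0.27  0.306]
23.0 [0.50147124 0.15540441 0.30337233] [-0.22666479 -0.94886038 -0.0627322 ]
```

View pics/f.png

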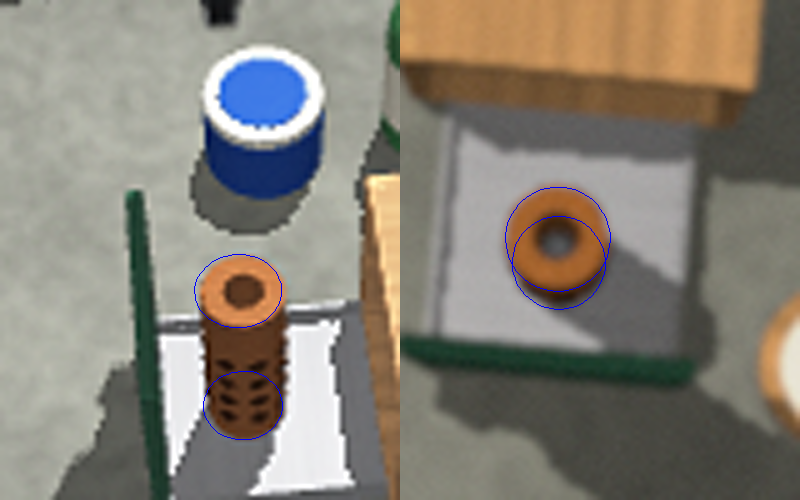

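The barrel stands upright on the seat with both rims where predicted. The rack is still out, the tubs are upright, and the other objects have not moved.

```bash
python3 -c "
from plant import robot
print(robot.sign_off())"
```

```text
the job is handed in; nothing more can be done
None
```

The rack is out to its stop, the flour tub is pushed clear and upright, and the barrel is seated fully down on the spindle; the job is handed in at about 23 s, but sign-off returned no verdict.

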